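# Span-calibrate the parts-counting scale

## Task

The parts-counting scale is due for calibration and its brass test weight is already standing on the pan: with the weight still there, press the square key (calibrate) and after it the wide oblong key (enter). Then put the weight back into its own pocket in the wooden weight block, the empty one that it fits closely, lowering it in gently, and finally, with the weight put away and the pan empty, press the larger round key (zero). Press one key at a time, fully down, and let it come up again before the next action; leave the small round key (power) alone, and leave the other two weights and everything else on the bench as they are.

Things in the scene. Friction and masses are not known exactly. Their poses are not given: they have to be found in the camera images.
- scale: White bench scale, 250 (x) x 200 (y) x 56 mm, fixed; origin: middle of its underside; -x is its front with the sloping key panel, +y its left. Stands left or right of the weight block, turned up to 0.3 rad. Row of black keys at x = -0.101: small round power (14 mm, y = 0.065), square calibrate (20 mm, y = 0.023), larger round zero (23 mm, y = -0.020), oblong enter (18 x 34 mm, y = -0.066).
- pan_center (a point): Middle of the top face of the round flat steel pan, 132 mm across, 56 mm above the bench.
- key_power_top (a point): Middle of the key's top (moves with the key), about 43 mm above the bench when up, 8 mm proud of the panel; z = outward along its travel, leaning 0.16 rad from vertical towards the scale's front. Small round power key, far left of the row: do not press.
- key_cal_top (a point): Middle of the key's top (moves with the key), about 43 mm above the bench when up, 8 mm proud of the panel; z = outward along its travel, leaning 0.16 rad from vertical towards the scale's front. Square calibrate key, second from left.
- key_zero_top (a point): Middle of the key's top (moves with the key), about 43 mm above the bench when up, 8 mm proud of the panel; z = outward along its travel, leaning 0.16 rad from vertical towards the scale's front. Larger round zero key, third from left.
- key_enter_top (a point): Middle of the key's top (moves with the key), about 43 mm above the bench when up, 8 mm proud of the panel; z = outward along its travel, leaning 0.16 rad from vertical towards the scale's front. Wide oblong enter key, far right.
- key_power (a joint): Black spring key; slides 4 mm down into the panel (about 1 N to start, 4 N at the bottom), springs back up; 0 = up, 0.004 m = fully down, pressed from 0.0028. Small round power key.
- key_cal (a joint): Black spring key; slides 4 mm down into the panel (about 1 N to start, 4 N at the bottom), springs back up; 0 = up, 0.004 m = fully down, pressed from 0.0028. Square calibrate key.
- key_zero (a joint): Black spring key; slides 4 mm down into the panel (about 1 N to start, 4 N at the bottom), springs back up; 0 = up, 0.004 m = fully down, pressed from 0.0028. Larger round zero key.
- key_enter (a joint): Black spring key; slides 4 mm down into the panel (about 1 N to start, 4 N at the bottom), springs back up; 0 = up, 0.004 m = fully down, pressed from 0.0028. Wide oblong enter key.
- weight_medium: The test weight: loose brass knob weight, 200 g, origin at the middle of its foot, z up. Round body 30 mm across up to 36 mm height, then a narrow neck and a knob 18 mm across, 52 mm high in all. Starts upright on the pan, up to 35 mm from the pan's middle.
- weight_block: Fixed dark wooden block, 82 (x) x 180 (y) x 26 mm high, origin: middle of its underside. Three round pockets in a row along y, 14 mm deep, mouths chamfered by 3 mm, 5 mm wider than their weights: small 29 mm (y = -0.056, holds the small weight), medium 35 mm (y = 0, empty), large 44 mm (y = 0.056, empty). Turned up to 0.4 rad.
- pocket_medium (a point): Middle of the floor of the middle pocket (35 mm across), 12 mm above the bench and 14 mm below the block's top; the 30 mm test weight belongs here. When seated, 22 mm of its body and the knob stand above the block. z up, y along the row of pockets.
- pocket_large (a point): Middle of the floor of the large pocket (44 mm across, too big for the test weight), 12 mm above the bench; stays empty.
- weight_small: Brass knob weight of the same form, 24 mm across, 43 mm high, standing in the block's small pocket; leave it. Origin at its foot.
- weight_large: Brass knob weight of the same form, 39 mm across, 67 mm high, standing on the bench behind (+x of) the block, kept out for a later check; leave it. Origin at its foot.
- relay_board: Small circuit board 30 x 50 x 11 mm lying in front of the block; leave it.
- usb_stick: USB stick 17 x 48 x 8 mm lying in front of the block; leave it.
- heat_sink: Black finned heat sink 30 x 42 x 22 mm behind the scale; leave it.

How it is judged:
By the outcome, as a careful person would: the job done as asked, in the order asked, and still so for the second after the job is handed in, with the robot touching nothing.
It also fails if it takes over 58 s, if anything falls off the work surface, if the arm or the gripper's body presses on something with over 40 N, if the wrist force passes 120 N, or if a joint passes its speed limit or range.

## Robot

A 7-joint arm with a two-finger parallel gripper is mounted at the origin on a cart in front of the work surface, level with it; the furniture and walls round the work are solid. World frame = base frame: x ahead of the robot, y to its left, z up, the work surface at z = 0. Lengths are in m, angles in rad, forces in N, time in s.
With the tool pointing down it reaches from about 0.35 to 0.9 m from the base axis. Payload 8.1 kg.
Tool frame: the origin (TCP) lies at the very end of the fingers, on their centre line; the grasp point (between the pads) lies 19 mm behind it (arm.tcp_to_grasp is the distance from the TCP to the grasp point, in m); z points along the fingers, y is the line along which they close (so a half turn about z gives the same grasp; the last joint's range is limited). The gripper opens to 92 mm and grips with 3 to 60 N. Pads are 19 mm wide; open, the fingers measure 130 mm over their backs; the gripper's body (75 mm by 190 mm) begins 47 mm behind the grasp point.
Start: joints at [-1.354, 0.434, 0.025, 1.573, -0.012, 1.134, -0.075], TCP at [0.197, 0.593, 0.227] pointing down, gripper open.
Joint ranges: [-2.62, 2.62], [-0.44, 2.09], [-1.27, 1.32], [0.08, 2.57], [-1.32, 4.46], [0.12, 2], [-2.74, 2.74]. Speed limits (rad/s): [2.22, 2.22, 3.01, 3.01, 3.14, 3.14, 3.14].

## Interface

Orientations are given as a rotation vector (axis times angle).
In Python, from cell import arm gives the robot as it stands.
- The arm moves only by the tool advance, called after "Request:" by a JSON object that holds its "op" and its "data". Schema: {"type":"object","properties":{"moves":{"type":"array","items":{"type":"object","properties":{"trans":{"type":"array","items":{"type":"number"},"minItems":3,"maxItems":3},"twist":{"type":"number"},"finger_gap":{"type":"number"}},"additionalProperties":false,"required":["finger_gap"]},"minItems":1,"maxItems":10},"grip_force":{"type":"number"},"only":{"type":"string"},"quiet":{"type":"boolean"},"lines":{"type":"string"}},"required":["moves"],"additionalProperties":false}. moves is a list of rows, 1 to 10 of them, each an object with the fields trans (a list: dx, dy, dz in m), twist (a turn about the tool's z in rad), finger_gap (the opening from 0.0 (shut) to 1.0 (fully open)); a field left out counts as zero (the opening has to be given); each row shifts and turns the commanded pose from where the row before left it, along the tool's axes as they then stand; what a row does not reach is not made up. A row lasts 1/10 s, in which the tool goes at most 0.05 m and 0.15 rad, less where a joint would pass 70% of its speed; a pose out of reach is approached as far as the arm can. The fingers move at their own pace and stop on an object; grip_force is the grip in N (left out, the last holds). Time passes only in rows, so rows that do not move let the fingers close. The tool returns the time, the measured TCP pose, the force, the opening and the grip force at its end. only (a regular expression) keeps the lines of the reply that match it, lines (a string "A,B") keeps lines A to B, and quiet returns only ok. Input that does not fit is refused with a message, and nothing moves.
- arm.observe(): the state, without advancing time (a new reading comes with each control period).
- arm.get_image(name): name is "scene" or "top" or "wrist"; returns a dict with "image" (480x640x3 uint8, blue, green, red), "fx", "fy", "cx", "cy" (pixels), "cam_to_world" (4x4, takes a point from camera to world coordinates); the wrist camera has in their place "mount" (4x4, takes a point from camera to tool coordinates, whose origin is the TCP and whose axes are the flange's). Camera axes: x right, y down, z forward; pixel columns grow to the right and rows downward; lengths in m; the calibration is good to about 2 mm. A picture is of the moment at which its call begins: read the wrist's pose just before it. There is no depth.
- arm.sign_off(): hands the job in; it is judged then, once.
The state is a dict: "clock": time; "joints": joint angles; "dq": joint speeds; "joint_efforts": joint torques, N m; "position": TCP position; "ee_rot": TCP orientation; "force": force on the tool from outside, world axes, zero at the start; "ft_torque": the same for the moment, N m; "width": opening from 0.0 (shut) to 1.0 (fully open); "gripper_force": force on a finger pad.
Only numpy, scipy, OpenCV 4.12 (cv2) and the standard library are available. Lean on these libraries where they do the work, as an engineer would, in place of code of your own. Each camera call takes 0.05 s, during which the arm holds its last target. There are 200 camera calls.

## Working session

There is one attempt and no reset: what is moved stays moved. The work goes in short steps, Python scripts to look and compute and a tool call to move; the robot and the scene stay as the last step left them, time stands still between calls to the robot, and variables do not carry over. Pictures are saved under pics/ and viewed, at most 10 in all, crops included, and the job is handed in when it is done.

```bash
ls; mkdir -p pics; python3 - <<'E'
from cell import arm
import cv2,numpy as np
s=arm.observe();print({k:np.round(v,4).tolist() for k,v in s.items()},arm.tcp_to_grasp)
for n in("scene","top"):
    d=arm.get_image(n);cv2.imwrite(f"pics/{n}0.png",d["image"]);print(n,d["fx"],d["fy"],d["cx"],d["cy"],np.round(d["cam_to_world"],4).tolist())
d=arm.get_image("wrist");cv2.imwrite("pics/w0.png",d["image"]);print(d["fx"],d["fy"],d["cx"],d["cy"],np.round(d["mount"],4).tolist())
E
```

```text
cell.py
pics
{'clock': 0.0, 'joints': [-1.3536, 0.4352, 0.025, 1.5741, -0.0116, 1.134, -0.0751], 'dq': [0.0, -0.0003, -0.0006, 0.0016, 0.0015, -0.0003, 0.0013], 'joint_efforts': [-0.0009, -66.7832, 0.9845, -31.4478, -0.0607, 0.0423, 0.0002], 'position': [0.1964, 0.5928, 0.2259], 'ee_rot': [-0.5003, -3.1014, 0.0025], 'force': [-0.4249, 0.297, -0.296], 'ft_torque': [0.0024, -0.0561, 0.0117], 'gripper_force': 0.0, 'width': 1.0009} 0.0188
scene 513.4357137734803 513.4357137734803 326.7270118825515 240.64029090494466 [[-0.7417, -0.4501, 0.4973, 0.1389], [-0.6705, 0.5194, -0.5298, 0.4887], [-0.0198, -0.7264, -0.687, 0.7103], [0.0, 0.0, 0.0, 1.0]]
top 514.7269277956278 514.7269277956278 323.4432473269378 242.70372671272204 [[-0.0167, -0.983, 0.183, 0.4192], [-0.9998, 0.0145, -0.0133, -0.0187], [0.0105, -0.1832, -0.983, 0.9801], [0.0, 0.0, 0.0, 1.0]]
356.54897596522915 356.54897596522915 315.5782500173903 242.41302413959727 [[-0.0012, -0.9604, -0.2788, 0.0738], [1.0, -0.0006, -0.0021, -0.0002], [0.0018, -0.2788, 0.9604, -0.1582], [0.0, 0.0, 0.0, 1.0]]
```

View pics/top0.png

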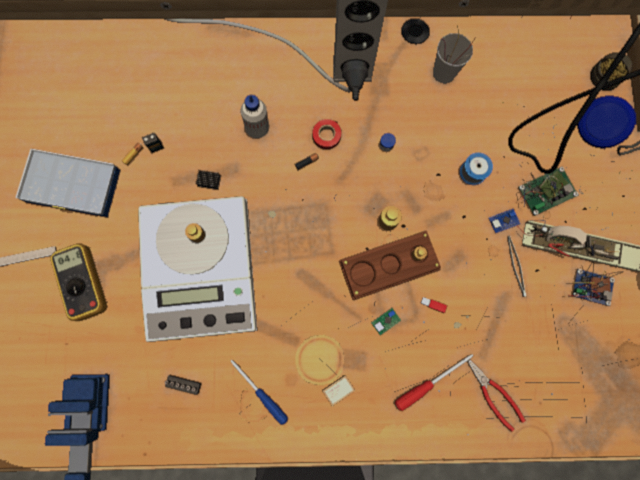

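View pics/scene0.png

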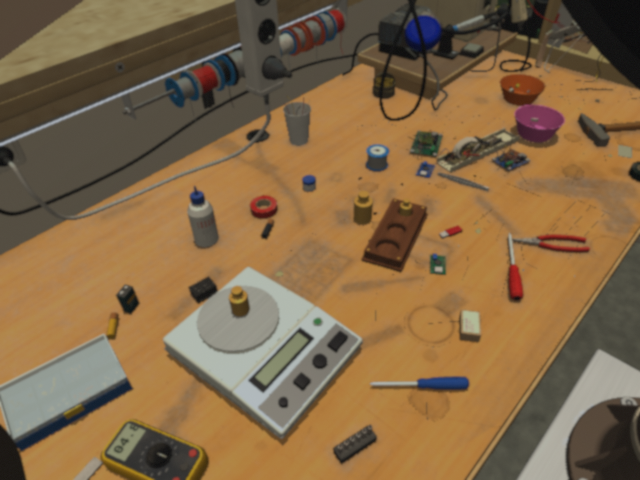

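The top view shows the scale on the left with keys at about (162,325), (186,322), (210,320) and (235,318). The weight is at (194,230), and the block's medium pocket is at (391,264). The scene view shows the keys at about (283,402), (302,382), (320,361) and (338,341), the weight knob at (238,294) and the medium pocket at about (393,229). Next I'll enlarge both.

```bash
python3 - <<'E'
import cv2,numpy as np
def crop(n,boxes,out):
    im=cv2.imread(n);o=[]
    for x,y in boxes:
        c=cv2.resize(im[y:y+120,x:x+130],None,fx=3,fy=3,interpolation=cv2.INTER_CUBIC)
        for k in range(0,130,10):
            cv2.putText(c,str(x+k),(k*3,8),0,.28,(0,0,255));cv2.line(c,(k*3,8),(k*3,14),(0,0,255))
        for k in range(0,120,10):
            cv2.putText(c,str(y+k),(0,k*3+3),0,.28,(0,0,255));cv2.line(c,(18,k*3),(24,k*3),(0,0,255))
        o.append(c)
    return np.hstack(o)
a=crop("pics/top0.png",[(130,225),(335,195)],0)
b=crop("pics/scene0.png",[(240,310),(345,170)],0)
cv2.imwrite("pics/c_top.png",a);cv2.imwrite("pics/c_scene.png",b)
E
```

```text
(no output)
```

View pics/c_top.png

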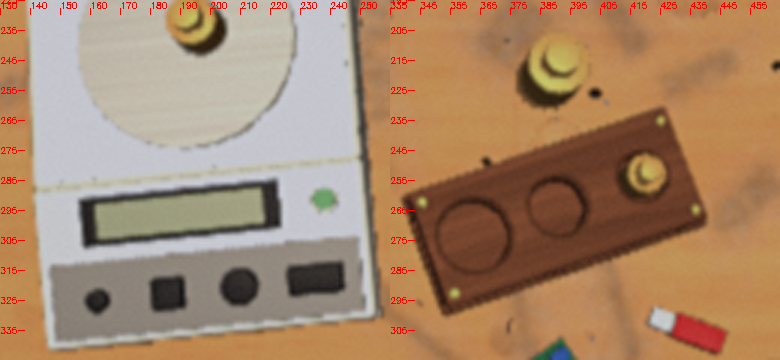

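View pics/c_scene.png

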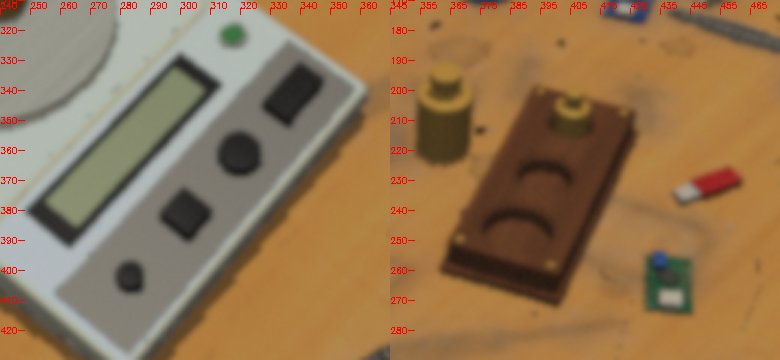

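The crops give these top / scene pixels:

| Feature | Top | Scene |
|---|---|---|
| power key | 162.3,325 | 283.3,401.7 |
| cal key | 186,322.7 | 301.7,380.7 |
| zero key | 209.7,320.3 | 319.7,360.7 |
| enter key | 235.3,317.7 | 337.7,341.3 |

I also read the four block screws and the knob.

```bash
cat > h.py <<'E'
import numpy as np
from cell import arm
from scipy.spatial.transform import Rotation as R
def ray(d,T,p):
    v=T[:3,:3]@np.array([(p[0]-d["cx"])/d["fx"],(p[1]-d["cy"])/d["fy"],1]);return T[:3,3],v/np.linalg.norm(v)
def tri(rs):
    A=sum(np.eye(3)-np.outer(v,v) for o,v in rs);b=sum((np.eye(3)-np.outer(v,v))@o for o,v in rs)
    P=np.linalg.solve(A,b);return P,[np.linalg.norm((np.eye(3)-np.outer(v,v))@(P-o)) for o,v in rs]
def toolT():
    s=arm.observe();T=np.eye(4);T[:3,:3]=R.from_rotvec(s["ee_rot"]).as_matrix();T[:3,3]=s["position"];return T
def onz(r,z): o,v=r;return o+v*(z-o[2])/v[2]
E
python3 - <<'E'
from h import *
t=arm.get_image("top");s=arm.get_image("scene")
P={'power':((162.3,325),(283.3,401.7)),'cal':((186,322.7),(301.7,380.7)),'zero':((209.7,320.3),(319.7,360.7)),'enter':((235.3,317.7),(337.7,341.3)),
'LB':((345.7,262.3),(368.3,249.7)),'LF':((356.7,292.7),(398.7,258.3)),'SF':((437,265),(423.3,207.3)),'SB':((425.3,235),(395,200.7)),'knob':((193,230.7),(238,289))}
for k,(a,b) in P.items():
    ra=ray(t,t["cam_to_world"],a);p,e=tri([ra,ray(s,s["cam_to_world"],b)]);print(k,p.round(4),np.round(e,4))
print('pan',onz(ray(t,t["cam_to_world"],(192.5,238.5)),.056).round(4),'pocket mouth',onz(ray(t,t["cam_to_world"],(390.3,264)),.026).round(4))
T=toolT();print(T.round(3))
E
```

```text
power [0.4475 0.2609 0.0387] [0.0006 0.0006]
cal [0.4512 0.2188 0.0385] [0.0003 0.0003]
zero [0.4546 0.176  0.0388] [0.0004 0.0004]
enter [0.4585 0.1302 0.0371] [0.0006 0.0006]
LB [ 0.5588 -0.0729  0.0249] [0.0003 0.0003]
LF [ 0.5014 -0.0919  0.0252] [0.0003 0.0003]
SF [ 0.5507 -0.244   0.0263] [0.0005 0.0005]
SB [ 0.6089 -0.2253  0.0246] [0.0002 0.0002]
knob [0.6069 0.1952 0.1061] [0.0006 0.0006]
pan [0.6026 0.2075 0.056 ] pocket mouth [ 0.5544 -0.1562  0.026 ]
[[-0.949  0.314 -0.     0.196]
 [ 0.314  0.949 -0.001  0.593]
 [-0.    -0.001 -1.     0.226]
 [ 0.     0.     0.     1.   ]]
```

The spacing and heights agree with the text: scale yaw is about 0.084 and block yaw about 0.318. I'll turn the tool's y along the key row, shut the fingers and move above cal.

Request:
{"op": "advance", "data": {"moves": [{"twist": -0.135, "finger_gap": 0}, {"twist": -0.135, "finger_gap": 0}, {"twist": -0.134, "finger_gap": 0}]}}

```text
clock: 0.55
position: [0.1965, 0.5932, 0.2266]
ee_rot: [-0.141, 3.138, -0.0]
force: [-0.2, -0.3, -0.2]
width: 0.788
gripper_force: 0.0
```

Request:
{"op": "advance", "data": {"moves": [{"trans": [-0.022, -0.039, 0], "finger_gap": 0}, {"trans": [-0.022, -0.039, 0], "finger_gap": 0}, {"trans": [-0.022, -0.039, 0], "finger_gap": 0}, {"trans": [-0.022, -0.039, 0], "finger_gap": 0}, {"trans": [-0.022, -0.039, 0], "finger_gap": 0}, {"trans": [-0.022, -0.039, 0], "finger_gap": 0}, {"trans": [-0.022, -0.039, 0], "finger_gap": 0}, {"trans": [-0.022, -0.039, 0], "finger_gap": 0}, {"trans": [-0.022, -0.039, 0], "finger_gap": 0}, {"trans": [-0.022, -0.039, 0], "finger_gap": 0}]}}

```text
clock: 1.55
position: [0.4493, 0.2216, 0.2269]
ee_rot: [-0.132, 3.138, 0.001]
force: [1.4, 0.8, -0.4]
width: 0.004
gripper_force: 0.0
```

Request:
{"op": "advance", "data": {"moves": [{"trans": [0, 0, 0.03], "finger_gap": 0}, {"trans": [0, 0, 0.03], "finger_gap": 0}, {"trans": [0, 0, 0.03], "finger_gap": 0}, {"finger_gap": 0}, {"finger_gap": 0}]}}

```text
clock: 2.05
position: [0.4484, 0.2231, 0.1371]
ee_rot: [0.132, -3.138, 0.001]
force: [1.3, 0.3, 0.6]
width: 0.006
gripper_force: 0.0
```

```bash
cat > go.py <<'E'
import sys
from h import *
T=toolT();g=np.array(list(map(float,sys.argv[1:4])))
print("pos",T[:3,3].round(4),"tool delta",(T[:3,:3].T@(g-T[:3,3])).round(4),"y ang",np.arctan2(T[1,1],T[0,1]).round(3),"F",np.round(arm.observe()["force"],2))
E
python3 go.py 0.4512 0.2188 0.06
python3 - <<'E'
from h import *;import cv2
T=toolT();d=arm.get_image("wrist");cv2.imwrite("pics/w1.png",d["image"]);np.save("pics/w1T.npy",T@d["mount"])
E
```

```text
pos [0.4484 0.2231 0.1371] tool delta [-0.0024 -0.0045  0.0771] y ang 1.655 F [1.33 0.32 0.55]
```

View pics/w1.png

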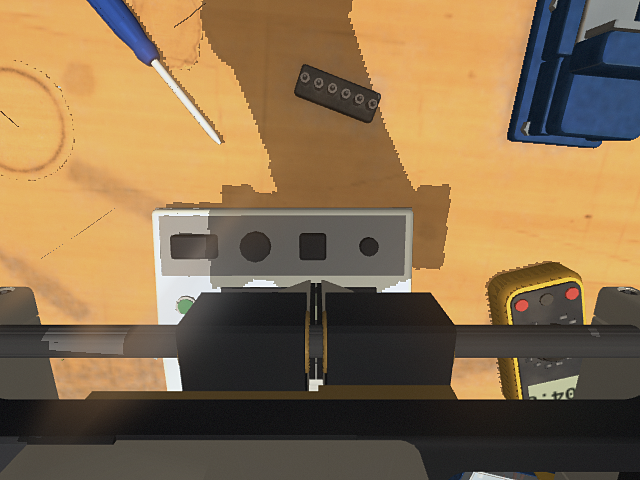

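The wrist view shows the shut fingertips near (316,285). The keys are at enter (194,246), zero (255,247), cal (313,246.5) and power (369,246.5). I'll triangulate these together with the other views.

```bash
python3 - <<'E'
from h import *
t=arm.get_image("top");s=arm.get_image("scene");w=arm.get_image("wrist");W=np.load("pics/w1T.npy")
P={'power':((162.3,325),(283.3,401.7),(369,246.5)),'cal':((186,322.7),(301.7,380.7),(313,246.5)),'zero':((209.7,320.3),(319.7,360.7),(255,247)),'enter':((235.3,317.7),(337.7,341.3),(194,246))}
for k,(a,b,c) in P.items():
    rw=ray(w,W,c);p,e=tri([ray(t,t["cam_to_world"],a),ray(s,s["cam_to_world"],b),rw]);print(k,p.round(4),np.round(e,4),'wrist@.043',onz(rw,.043).round(4))
E
python3 go.py 0.451 0.219 0.055
```

```text
power [0.4477 0.2613 0.0394] [0.0003 0.0011 0.001 ] wrist@.043 [0.4474 0.2614 0.043 ]
cal [0.4514 0.2193 0.0389] [0.0005 0.0008 0.0011] wrist@.043 [0.4509 0.2201 0.043 ]
zero [0.4551 0.1763 0.0391] [0.0001 0.001  0.0011] wrist@.043 [0.4548 0.1774 0.043 ]
enter [0.4589 0.1303 0.0373] [0.0002 0.001  0.0009] wrist@.043 [0.4578 0.1324 0.043 ]
pos [0.4494 0.2238 0.1382] tool delta [-0.001  -0.005   0.0832] y ang 1.655 F [-0.04  0.36 -0.03]
```

Request:
{"op": "advance", "data": {"moves": [{"trans": [-0.001, -0.004, 0.03], "finger_gap": 0}, {"trans": [0, 0, 0.03], "finger_gap": 0}, {"trans": [0, 0, 0.02], "finger_gap": 0}, {"finger_gap": 0}, {"finger_gap": 0}]}}

```text
clock: 2.75
position: [0.4503, 0.2196, 0.0576]
ee_rot: [-0.132, 3.138, 0.001]
force: [1.0, 0.2, -0.3]
width: 0.005
gripper_force: 0.0
```

```bash
python3 go.py 0.451 0.2197 0.043
```

```text
pos [0.4503 0.2196 0.0576] tool delta [-0.0007  0.0001  0.0146] y ang 1.655 F [ 0.96  0.17 -0.26]
```

Request:
{"op": "advance", "data": {"moves": [{"trans": [0, 0, 0.004], "finger_gap": 0}, {"trans": [0, 0, 0.003], "finger_gap": 0}, {"trans": [0, 0, 0.002], "finger_gap": 0}, {"finger_gap": 0}]}}

```text
clock: 3.15
position: [0.4499, 0.2193, 0.0478]
ee_rot: [-0.132, 3.139, 0.0]
force: [0.1, 0.2, -0.2]
width: 0.008
gripper_force: 0.0
```

```bash
python3 go.py 0.451 0.2197 0.043
```

```text
pos [0.4499 0.2193 0.0478] tool delta [-0.0012  0.0003  0.0048] y ang 1.655 F [ 0.1   0.2  -0.16]
```

Request:
{"op": "advance", "data": {"moves": [{"trans": [-0.001, 0, 0.002], "finger_gap": 0}, {"trans": [0, 0, 0.002], "finger_gap": 0}, {"trans": [0, 0, 0.001], "finger_gap": 0}, {"finger_gap": 0}]}}

```text
clock: 3.55
position: [0.4514, 0.2195, 0.0428]
ee_rot: [-0.132, 3.138, 0.001]
force: [1.2, -0.1, 3.1]
width: 0.008
gripper_force: 1.2
```

Request:
{"op": "advance", "data": {"moves": [{"trans": [0, 0, 0.001], "finger_gap": 0}, {"trans": [0, 0, 0.001], "finger_gap": 0}, {"finger_gap": 0}]}}

```text
clock: 3.85
position: [0.4516, 0.2195, 0.041]
ee_rot: [-0.132, 3.138, 0.001]
force: [3.5, -0.5, 4.3]
width: 0.005
gripper_force: 2.0
```

Request:
{"op": "advance", "data": {"moves": [{"trans": [0, 0, 0.001], "finger_gap": 0}, {"finger_gap": 0}]}}

```text
clock: 4.05
position: [0.4517, 0.2196, 0.0403]
ee_rot: [-0.132, 3.137, 0.001]
force: [3.2, -1.6, 10.0]
width: 0.005
gripper_force: 4.9
```

Force jumped to 10 N at z 0.0403, so cal is bottomed. Lifting, then on to enter.

Request:
{"op": "advance", "data": {"moves": [{"finger_gap": 0}, {"trans": [0, 0, -0.01], "finger_gap": 0}, {"trans": [0, 0, -0.01], "finger_gap": 0}, {"finger_gap": 0}, {"trans": [0.001, -0.03, 0], "finger_gap": 0}, {"trans": [0, -0.03, 0], "finger_gap": 0}, {"trans": [0, -0.028, 0], "finger_gap": 0}, {"finger_gap": 0}, {"finger_gap": 0}]}}

```text
clock: 4.95
position: [0.4569, 0.1311, 0.0596]
ee_rot: [0.13, -3.138, 0.0]
force: [0.6, 0.8, -0.5]
width: 0.008
gripper_force: 0.0
```

```bash
python3 go.py 0.458 0.1315 0.0445
```

```text
pos [0.4569 0.1311 0.0596] tool delta [-0.0012  0.0003  0.0151] y ang 1.653 F [ 0.56  0.84 -0.54]
```

Request:
{"op": "advance", "data": {"moves": [{"trans": [0, 0, 0.006], "finger_gap": 0}, {"trans": [0, 0, 0.005], "finger_gap": 0}, {"trans": [0, 0, 0.003], "finger_gap": 0}, {"finger_gap": 0}]}}

```text
clock: 5.35
position: [0.4568, 0.132, 0.0451]
ee_rot: [0.134, -3.138, 0.0]
force: [-0.0, -0.9, -0.1]
width: 0.007
gripper_force: 0.0
```

```bash
python3 go.py 0.458 0.1315 0.0445
```

```text
pos [0.4568 0.132  0.0451] tool delta [-0.0012 -0.0006  0.0006] y ang 1.656 F [-0.04 -0.92 -0.13]
```

Request:
{"op": "advance", "data": {"moves": [{"trans": [0, 0, 0.001], "finger_gap": 0}, {"trans": [0, 0, 0.001], "finger_gap": 0}, {"trans": [0, 0, 0.001], "finger_gap": 0}, {"finger_gap": 0}]}}

```text
clock: 5.75
position: [0.4574, 0.1318, 0.0428]
ee_rot: [-0.132, 3.138, 0.0]
force: [-0.0, 0.5, 1.4]
width: 0.004
gripper_force: 1.0
```

Request:
{"op": "advance", "data": {"moves": [{"trans": [0, 0, 0.001], "finger_gap": 0}, {"trans": [0, 0, 0.001], "finger_gap": 0}, {"finger_gap": 0}]}}

```text
clock: 6.05
position: [0.4576, 0.1317, 0.0408]
ee_rot: [-0.132, 3.138, 0.0]
force: [0.4, 1.8, 3.1]
width: 0.005
gripper_force: 1.7
```

Request:
{"op": "advance", "data": {"moves": [{"trans": [0, 0, 0.001], "finger_gap": 0}, {"finger_gap": 0}]}}

```text
clock: 6.25
position: [0.4577, 0.1318, 0.0401]
ee_rot: [-0.132, 3.138, 0.001]
force: [0.1, 0.5, 9.7]
width: 0.005
gripper_force: 4.8
```

Enter is bottomed at 9.7 N. I'll lift and turn so the fingers close across the block's row, and locate the large weight at the same time.

Request:
{"op": "advance", "data": {"moves": [{"finger_gap": 0}, {"trans": [0, 0, -0.01], "finger_gap": 0}, {"trans": [0, 0, -0.03], "twist": 0.149, "finger_gap": 0}, {"trans": [0, 0, -0.03], "twist": 0.149, "finger_gap": 0}, {"trans": [0, 0, -0.03], "twist": 0.149, "finger_gap": 0.7}, {"trans": [0, 0, -0.03], "twist": 0.149, "finger_gap": 0.7}, {"twist": 0.149, "finger_gap": 0.7}, {"twist": 0.149, "finger_gap": 0.7}, {"twist": 0.149, "finger_gap": 0.7}, {"twist": 0.149, "finger_gap": 0.7}]}}

```text
clock: 7.25
position: [0.4567, 0.1312, 0.17]
ee_rot: [-1.661, -2.666, 0.001]
force: [0.2, -0.1, -0.5]
width: 0.477
gripper_force: 0.0
```

Request:
{"op": "advance", "data": {"moves": [{"twist": 0.148, "finger_gap": 0.7}, {"finger_gap": 0.7}]}}

```text
clock: 7.45
position: [0.4567, 0.1314, 0.1698]
ee_rot: [-1.849, -2.54, 0.001]
force: [0.0, 0.4, -0.3]
width: 0.65
gripper_force: 0.0
```

```bash
python3 go.py 0.607 0.1955 0.17; python3 - <<'E'
from h import *
t=arm.get_image("top");s=arm.get_image("scene")
print(tri([ray(t,t["cam_to_world"],(392.3,212.3)),ray(s,s["cam_to_world"],(364,194.3))]))
E
```

```text
pos [0.4567 0.1314 0.1698] tool delta [ 0.0149  0.1627 -0.0003] y ang 0.312 F [ 0.04  0.36 -0.34]
(array([ 0.64289568, -0.15921891,  0.06416206]), [np.float64(0.001895419338379562), np.float64(0.0018954193383794273)])
```

Request:
{"op": "advance", "data": {"moves": [{"trans": [0.004, 0.041, 0], "finger_gap": 0.7}, {"trans": [0.004, 0.041, 0], "finger_gap": 0.7}, {"trans": [0.004, 0.041, 0], "finger_gap": 0.7}, {"trans": [0.003, 0.04, 0], "finger_gap": 0.7}, {"finger_gap": 0.7}, {"finger_gap": 0.7}]}}

```text
clock: 8.15
position: [0.6076, 0.196, 0.1689]
ee_rot: [-1.842, -2.544, 0.002]
force: [-1.3, 0.3, -1.2]
width: 0.698
gripper_force: 0.0
```

```bash
python3 - <<'E'
from h import *;import cv2
T=toolT();d=arm.get_image("wrist");cv2.imwrite("pics/w2.png",d["image"]);np.save("pics/w2T.npy",T@d["mount"])
E
python3 go.py 0.607 0.1955 0.17
```

```text
pos [0.607  0.1957 0.1692] tool delta [-0.0002 -0.     -0.0008] y ang 0.317 F [-0.6  -0.73  0.3 ]
```

View pics/w2.png

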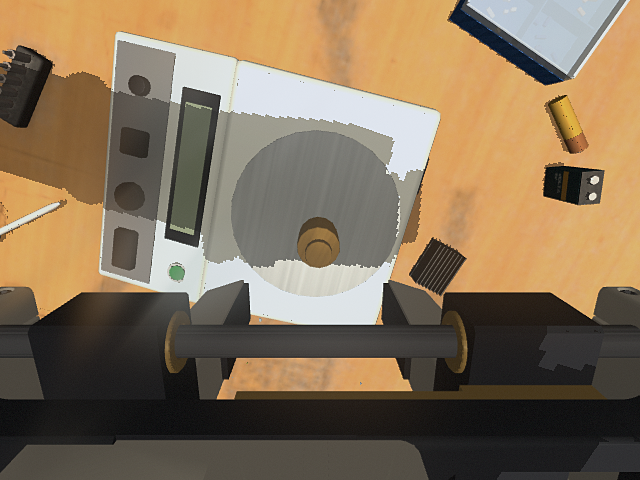

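The wrist view shows the knob top at about (318.5,254) between the fingers, and all keys are up.

```bash
python3 - <<'E'
from h import *
t=arm.get_image("top");s=arm.get_image("scene");w=arm.get_image("wrist");W=np.load("pics/w2T.npy")
r=ray(w,W,(318.5,254));print(onz(r,.108),tri([ray(t,t["cam_to_world"],(193,230.7)),r]),tri([ray(t,t["cam_to_world"],(193,230.7)),ray(s,s["cam_to_world"],(238,289)),r]))
E
python3 go.py 0.607 0.1955 0.073
```

```text
[0.60930677 0.19913047 0.108     ] (array([0.6091732 , 0.19647632, 0.09854649]), [np.float64(0.0011670754726159532), np.float64(0.0011670754726158489)]) (array([0.60853444, 0.19592105, 0.10355997]), [np.float64(0.0016225075016671098), np.float64(0.001563460622525166), np.float64(0.0021804334106339603)])
pos [0.6067 0.1958 0.17  ] tool delta [-0.0004  0.0002  0.097 ] y ang 0.316 F [-0.11 -0.34  0.17]
```

Request:
{"op": "advance", "data": {"moves": [{"trans": [0.001, 0.002, 0.03], "finger_gap": 0.6}, {"trans": [0, 0, 0.03], "finger_gap": 0.6}, {"trans": [0, 0, 0.025], "finger_gap": 0.6}, {"trans": [0, 0, 0.012], "finger_gap": 0.6}, {"finger_gap": 0.6}, {"finger_gap": 0.6}]}}

```text
clock: 8.95
position: [0.6096, 0.1979, 0.0739]
ee_rot: [1.845, 2.542, 0.002]
force: [-0.5, 0.4, -0.1]
width: 0.598
gripper_force: 0.0
```

```bash
python3 go.py 0.6085 0.197 0.073
```

```text
pos [0.6096 0.1979 0.0739] tool delta [-0.0005 -0.0014  0.0009] y ang 0.315 F [-0.46  0.43 -0.15]
```

Request:
{"op": "advance", "data": {"moves": [{"finger_gap": 0.45}, {"finger_gap": 0.4}, {"finger_gap": 0.36}, {"finger_gap": 0.32}, {"finger_gap": 0.28}, {"finger_gap": 0.25}, {"finger_gap": 0.2}, {"finger_gap": 0.2}, {"finger_gap": 0.2}], "grip_force": 15}}

```text
clock: 9.85
position: [0.6091, 0.198, 0.073]
ee_rot: [-1.845, -2.542, -0.0]
force: [-3.0, -1.2, 6.1]
width: 0.319
gripper_force: 15.0
```

```bash
python3 go.py 0.6085 0.197 0.073
```

```text
pos [0.6091 0.198  0.073 ] tool delta [-0.0007 -0.0009  0.    ] y ang 0.315 F [-3.03 -1.22  6.11]
```

Request:
{"op": "advance", "data": {"moves": [{"trans": [0, 0, -0.005], "finger_gap": 0.2}, {"trans": [0, 0, -0.015], "finger_gap": 0.2}, {"trans": [0, 0, -0.03], "finger_gap": 0.2}, {"trans": [0, 0, -0.03], "finger_gap": 0.2}, {"finger_gap": 0.2}]}}

```text
clock: 10.35
position: [0.612, 0.1984, 0.158]
ee_rot: [1.844, 2.538, 0.01]
force: [1.5, -0.0, -1.4]
width: 0.32
gripper_force: 15.0
```

Request:
{"op": "advance", "data": {"moves": [{"trans": [-0.02, -0.01, 0], "finger_gap": 0.2}, {"trans": [-0.036, -0.018, 0], "finger_gap": 0.2}, {"trans": [-0.036, -0.018, 0], "finger_gap": 0.2}, {"trans": [-0.036, -0.018, 0], "finger_gap": 0.2}, {"trans": [-0.036, -0.018, 0], "finger_gap": 0.2}, {"trans": [-0.036, -0.018, 0], "finger_gap": 0.2}, {"trans": [-0.036, -0.018, 0], "finger_gap": 0.2}, {"trans": [-0.036, -0.018, 0], "finger_gap": 0.2}, {"trans": [-0.03, -0.015, 0], "finger_gap": 0.2}, {"trans": [-0.018, -0.01, 0], "finger_gap": 0.2}]}}

```text
clock: 11.35
position: [0.5541, -0.1598, 0.153]
ee_rot: [1.85, 2.539, -0.002]
force: [0.9, 0.1, -1.9]
width: 0.32
gripper_force: 15.0
```

Request:
{"op": "advance", "data": {"moves": [{"finger_gap": 0.2}, {"finger_gap": 0.2}]}}

```text
clock: 11.55
position: [0.555, -0.1564, 0.1528]
ee_rot: [-1.847, -2.541, -0.0]
force: [0.3, 1.5, -2.5]
width: 0.322
gripper_force: 15.0
```

```bash
python3 - <<'E'
from h import *;import cv2
T=toolT();d=arm.get_image("wrist");np.save("pics/w3T.npy",T@d["mount"])
im=d["image"];c=cv2.resize(im[110:400,180:460],None,fx=2,fy=2)
for k in range(0,280,20): cv2.putText(c,str(180+k),(k*2,8),0,.3,(0,0,255));cv2.putText(c,str(110+k),(0,k*2+3),0,.3,(0,0,255))
cv2.imwrite("pics/w3.png",c)
E
python3 go.py 0.555 -0.1572 0.15
```

```text
pos [ 0.5553 -0.1554  0.1527] tool delta [-0.0017 -0.0008  0.0027] y ang 0.315 F [ 0.16  0.83 -2.22]
```

View pics/w3.png

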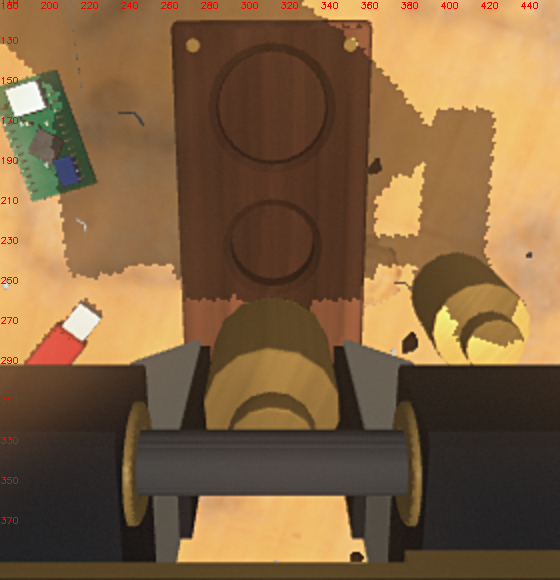

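The medium pocket mouth is centred near full-image pixel (317.5,230). The held weight's foot edge is near (315.5,259), and it looks upright.

```bash
python3 - <<'E'
from h import *
w=arm.get_image("wrist");W=np.load("pics/w3T.npy");T=toolT()
print('mouth',onz(ray(w,W,(317.5,230)),.026),'large',onz(ray(w,W,(316,161.5)),.026))
m=w["mount"]
o,v=ray(w,m,(315.5,259));
for z in(.015,.017,.019): print('foot edge in tool',o+v*(z-o[2])/v[2])
for p in((283,310),(349.5,310)):  # shoulder rim widest points, 36mm above foot
    o,v=ray(w,m,p);print('shoulder',o+v*(-.019-o[2])/v[2])
E
python3 go.py 0.555 -0.1572 0.15
```

```text
mouth [ 0.55661202 -0.15401748  0.026     ] large [ 0.5384557 -0.1019116  0.026    ]
foot edge in tool [0.01480144 0.00081365 0.015     ]
foot edge in tool [0.0141151  0.00080981 0.017     ]
foot edge in tool [0.01342877 0.00080598 0.019     ]
shoulder [ 0.0032817  -0.01314805 -0.019     ]
shoulder [ 0.00326618  0.01548969 -0.019     ]
pos [ 0.5554 -0.1549  0.1526] tool delta [-0.0021 -0.0011  0.0026] y ang 0.316 F [ 0.1   1.22 -1.96]
```

Request:
{"op": "advance", "data": {"moves": [{"trans": [-0.001, 0, 0.03], "finger_gap": 0.2}, {"trans": [0, 0, 0.03], "finger_gap": 0.2}, {"trans": [0, 0, 0.025], "finger_gap": 0.2}, {"trans": [0, 0, 0.015], "finger_gap": 0.2}, {"finger_gap": 0.2}, {"finger_gap": 0.2}, {"finger_gap": 0.2}]}}

```text
clock: 12.35
position: [0.5565, -0.1569, 0.0538]
ee_rot: [1.844, 2.542, 0.001]
force: [0.5, 0.6, -1.0]
width: 0.321
gripper_force: 15.0
```

```bash
python3 - <<'E'
from h import *;import cv2
d=arm.get_image("wrist");t=arm.get_image("top");s=arm.get_image("scene")
c=cv2.resize(d["image"][180:380,230:400],None,fx=2.5,fy=2.5)
def z(im,x,y):return cv2.resize(im[y:y+62,x:x+92],None,fx=4,fy=4,interpolation=cv2.INTER_CUBIC)
c2=np.vstack([z(t["image"],345,220),z(s["image"],345,190)]);c2=np.vstack([c2,np.zeros((4,368,3),np.uint8)])
cv2.imwrite("pics/w4.png",np.hstack([c,c2]))
E
python3 go.py 0.5553 -0.156 0.052
```

```text
pos [ 0.5562 -0.1571  0.0537] tool delta [ 0.0013 -0.0005  0.0017] y ang 0.315 F [-0.52  0.21 -2.26]
```

View pics/w4.png

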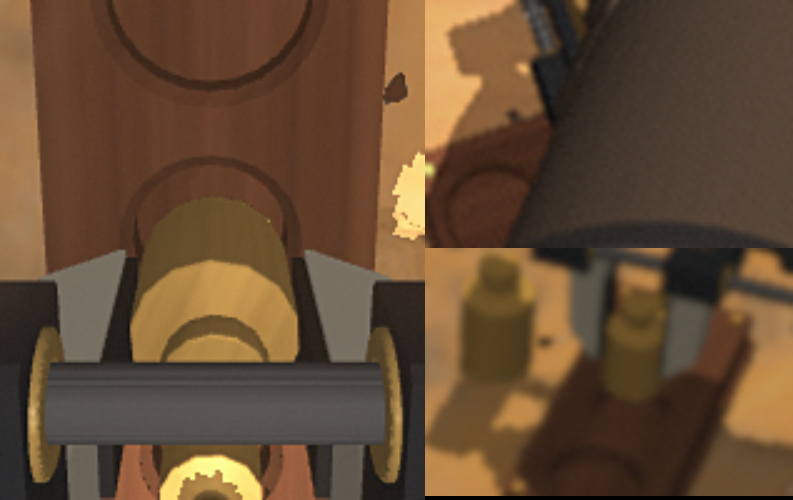

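Foot and pocket are centred sideways (212 vs 215 in the crop). The pocket's far chamfer edge is at about pixel (315,242.4) and the foot's far edge at about (315,258.8).

```bash
python3 - <<'E'
from h import *
w=arm.get_image("wrist");m=w["mount"];T=toolT();h=T[2,3]-.026
f=lambda p,z:(lambda o,v:(o+v*(z-o[2])/v[2]).round(4))(*ray(w,m,p))
print(T[:3,3],'rim far (r20.5)',f((314.8,242.4),h),'large near rim (56-25=31)',f((314,221.2),h),'foot far (r15)',f((315.5,258.8),.017))
print('rim L/R',f((278.8,276),h),f((350.8,276),h),'foot L/R',f((285,276),.017),f((347.5,276),.017))
E
python3 go.py 0.5553 -0.156 0.052
```

```text
[ 0.55602003 -0.15717714  0.05352975] rim far (r20.5) [0.02   0.0004 0.0275] large near rim (56-25=31) [0.0318 0.     0.0275] foot far (r15) [0.0142 0.0008 0.017 ]
rim L/R [ 0.0005 -0.0197  0.0275] [0.0005 0.0205 0.0275] foot L/R [ 0.0047 -0.0153  0.017 ] [0.0047 0.0176 0.017 ]
pos [ 0.556  -0.1572  0.0535] tool delta [ 0.0013 -0.0003  0.0015] y ang 0.315 F [ 0.8   0.68 -0.83]
```

Alignment is within about 1 mm. Shifting +1 mm in x and lowering slowly.

Request:
{"op": "advance", "data": {"moves": [{"trans": [0.001, 0, 0.003], "finger_gap": 0.2}, {"trans": [0, 0, 0.004], "finger_gap": 0.2}, {"trans": [0, 0, 0.004], "finger_gap": 0.2}, {"trans": [0, 0, 0.003], "finger_gap": 0.2}, {"finger_gap": 0.2}]}}

```text
clock: 13.05
position: [0.5547, -0.1562, 0.038]
ee_rot: [-1.845, -2.541, 0.001]
force: [-0.6, -0.5, -1.7]
width: 0.321
gripper_force: 15.0
```

```bash
python3 go.py 0.5563 -0.156 0.029
```

```text
pos [ 0.5547 -0.1562  0.038 ] tool delta [-0.0003  0.0015  0.009 ] y ang 0.315 F [-0.63 -0.48 -1.7 ]
```

Request:
{"op": "advance", "data": {"moves": [{"trans": [0, 0, 0.003], "finger_gap": 0.2}, {"trans": [0, 0, 0.002], "finger_gap": 0.2}, {"trans": [0, 0, 0.002], "finger_gap": 0.2}, {"finger_gap": 0.2}]}}

```text
clock: 13.45
position: [0.555, -0.1562, 0.0315]
ee_rot: [-1.845, -2.542, 0.0]
force: [-0.4, 0.4, -2.0]
width: 0.319
gripper_force: 15.0
```

```bash
python3 go.py 0.5563 -0.156 0.029
```

```text
pos [ 0.555  -0.1562  0.0315] tool delta [-0.0002  0.0013  0.0025] y ang 0.315 F [-0.39  0.38 -1.97]
```

No contact so far. Foot is about 2.5 mm above the floor; creeping down the rest.

Request:
{"op": "advance", "data": {"moves": [{"trans": [0, 0, 0.001], "finger_gap": 0.2}, {"trans": [0, 0, 0.001], "finger_gap": 0.2}, {"finger_gap": 0.2}]}}

```text
clock: 13.75
position: [0.5552, -0.1562, 0.0297]
ee_rot: [-1.846, -2.542, -0.0]
force: [0.5, 0.4, -2.3]
width: 0.318
gripper_force: 15.0
```

Request:
{"op": "advance", "data": {"moves": [{"trans": [0, 0, 0.0005], "finger_gap": 0.2}, {"finger_gap": 0.2}]}}

```text
clock: 13.95
position: [0.5552, -0.1562, 0.0292]
ee_rot: [1.846, 2.542, 0.0]
force: [0.6, -0.6, -2.7]
width: 0.324
gripper_force: 15.0
```

```bash
python3 go.py 0.5563 -0.156 0.029
```

```text
pos [ 0.5552 -0.1562  0.0292] tool delta [-0.0001  0.0011  0.0002] y ang 0.315 F [ 0.58 -0.64 -2.67]
```

Request:
{"op": "advance", "data": {"moves": [{"trans": [0, 0, 0.0005], "finger_gap": 0.2}, {"finger_gap": 0.2}]}}

```text
clock: 14.15
position: [0.5552, -0.1563, 0.029]
ee_rot: [1.846, 2.542, 0.0]
force: [-2.0, 0.6, 3.3]
width: 0.323
gripper_force: 15.0
```

Request:
{"op": "advance", "data": {"moves": [{"trans": [0, 0, 0.0005], "finger_gap": 0.2}, {"finger_gap": 0.2}]}}

```text
clock: 14.35
position: [0.5553, -0.1563, 0.029]
ee_rot: [1.846, 2.542, 0.001]
force: [-2.2, 1.1, 9.2]
width: 0.323
gripper_force: 15.0
```

The foot touched the floor at TCP 0.029, as expected. Easing off, then opening.

Request:
{"op": "advance", "data": {"moves": [{"trans": [0, 0, -0.0005], "finger_gap": 0.2}, {"finger_gap": 0.32}, {"finger_gap": 0.34}, {"finger_gap": 0.36}, {"finger_gap": 0.4}, {"finger_gap": 0.45}, {"finger_gap": 0.48}, {"finger_gap": 0.48}], "grip_force": 3}}

```text
clock: 15.15
position: [0.5552, -0.1562, 0.0287]
ee_rot: [-1.846, -2.542, -0.0]
force: [0.1, -0.2, 0.3]
width: 0.473
gripper_force: 0.0
```

Request:
{"op": "advance", "data": {"moves": [{"trans": [0, 0, -0.01], "finger_gap": 0.48}, {"trans": [0, 0, -0.02], "finger_gap": 0.48}, {"trans": [0, 0, -0.03], "finger_gap": 0.48}, {"trans": [0, 0, -0.04], "finger_gap": 0.48}, {"trans": [0, 0, -0.02], "finger_gap": 0.48}, {"finger_gap": 0.48}]}}

```text
clock: 15.75
position: [0.5571, -0.157, 0.1526]
ee_rot: [1.843, 2.538, 0.005]
force: [0.4, -0.5, -0.3]
width: 0.479
gripper_force: 0.0
```

```bash
python3 - <<'E'
from h import *;import cv2
d=arm.get_image("wrist");s=arm.get_image("scene")
c=d["image"][120:360,180:480]
z=cv2.resize(s["image"][170:250,345:445],None,fx=3,fy=3,interpolation=cv2.INTER_CUBIC)
cv2.imwrite("pics/w5.png",np.hstack([c,z]))
E
python3 go.py 0.4549 0.177 0.14
```

```text
pos [ 0.5553 -0.1561  0.1493] tool delta [0.3478 0.0078 0.0092] y ang 0.315 F [ 0.66  0.22 -0.26]
```

View pics/w5.png

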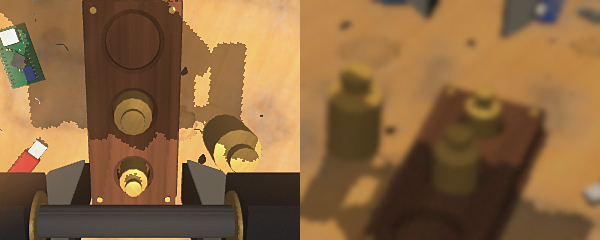

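The weight stands upright in the medium pocket, with the others untouched. Now on to zero.

Request:
{"op": "advance", "data": {"moves": [{"twist": -0.149, "finger_gap": 0}, {"twist": -0.149, "finger_gap": 0}, {"twist": -0.149, "finger_gap": 0}, {"twist": -0.149, "finger_gap": 0}, {"twist": -0.149, "finger_gap": 0}, {"twist": -0.149, "finger_gap": 0}, {"twist": -0.149, "finger_gap": 0}, {"twist": -0.149, "finger_gap": 0}, {"twist": -0.149, "finger_gap": 0}]}}

```text
clock: 16.75
position: [0.5542, -0.1559, 0.1473]
ee_rot: [0.143, -3.136, -0.001]
force: [-0.1, 0.4, -0.4]
width: 0.004
gripper_force: 0.0
```

Request:
{"op": "advance", "data": {"moves": [{"trans": [0.008, 0.038, 0], "finger_gap": 0}, {"trans": [0.008, 0.038, 0], "finger_gap": 0}, {"trans": [0.008, 0.038, 0], "finger_gap": 0}, {"trans": [0.008, 0.038, 0], "finger_gap": 0}, {"trans": [0.008, 0.038, 0], "finger_gap": 0}, {"trans": [0.008, 0.038, 0], "finger_gap": 0}, {"trans": [0.008, 0.038, 0], "finger_gap": 0}, {"trans": [0.008, 0.038, 0], "finger_gap": 0}, {"trans": [0.008, 0.036, 0], "finger_gap": 0}, {"finger_gap": 0}]}}

```text
clock: 17.75
position: [0.4518, 0.1816, 0.1477]
ee_rot: [0.145, -3.136, -0.003]
force: [-0.0, -0.7, 0.3]
width: 0.003
gripper_force: 0.0
```

Request:
{"op": "advance", "data": {"moves": [{"finger_gap": 0}, {"finger_gap": 0}]}}

```text
clock: 17.95
position: [0.4544, 0.1751, 0.148]
ee_rot: [0.132, -3.138, 0.002]
force: [0.7, 0.3, -0.8]
width: 0.006
gripper_force: 0.0
```

```bash
python3 go.py 0.4549 0.177 0.058
```

```text
pos [0.4544 0.1751 0.148 ] tool delta [-0.0008  0.0019  0.09  ] y ang 1.655 F [ 0.72  0.34 -0.85]
```

Request:
{"op": "advance", "data": {"moves": [{"trans": [-0.001, 0.002, 0.03], "finger_gap": 0}, {"trans": [0, 0, 0.03], "finger_gap": 0}, {"trans": [0, 0, 0.02], "finger_gap": 0}, {"trans": [0, 0, 0.01], "finger_gap": 0}, {"finger_gap": 0}, {"finger_gap": 0}]}}

```text
clock: 18.55
position: [0.4559, 0.1781, 0.0592]
ee_rot: [-0.132, 3.138, 0.0]
force: [0.9, -0.1, 1.3]
width: 0.005
gripper_force: 0.0
```

Request:
{"op": "advance", "data": {"moves": [{"trans": [0, 0, 0.006], "finger_gap": 0}, {"trans": [0, 0, 0.005], "finger_gap": 0}, {"trans": [0, 0, 0.002], "finger_gap": 0}, {"finger_gap": 0}]}}

```text
clock: 18.95
position: [0.4552, 0.1785, 0.0456]
ee_rot: [0.134, -3.138, 0.0]
force: [-0.1, 0.6, 0.5]
width: 0.006
gripper_force: 0.0
```

```bash
python3 go.py 0.4549 0.177 0.0445
```

```text
pos [0.4552 0.1785 0.0456] tool delta [ 0.0004 -0.0015  0.0011] y ang 1.656 F [-0.14  0.57  0.46]
```

Request:
{"op": "advance", "data": {"moves": [{"trans": [0, -0.001, 0.001], "finger_gap": 0}, {"trans": [0, 0, 0.001], "finger_gap": 0}, {"trans": [0, 0, 0.001], "finger_gap": 0}, {"trans": [0, 0, 0.001], "finger_gap": 0}, {"finger_gap": 0}]}}

```text
clock: 19.45
position: [0.4559, 0.1777, 0.0419]
ee_rot: [-0.134, 3.138, 0.0]
force: [0.2, -0.3, 2.9]
width: 0.005
gripper_force: 1.5
```

Request:
{"op": "advance", "data": {"moves": [{"trans": [0, 0, 0.001], "finger_gap": 0}, {"finger_gap": 0}]}}

```text
clock: 19.65
position: [0.456, 0.1777, 0.0409]
ee_rot: [-0.133, 3.138, 0.001]
force: [2.3, 0.2, 3.1]
width: 0.005
gripper_force: 1.9
```

Request:
{"op": "advance", "data": {"moves": [{"trans": [0, 0, 0.0005], "finger_gap": 0}, {"finger_gap": 0}]}}

```text
clock: 19.85
position: [0.4561, 0.1777, 0.0405]
ee_rot: [-0.133, 3.138, 0.001]
force: [2.6, -0.3, 5.1]
width: 0.004
gripper_force: 2.9
```

Request:
{"op": "advance", "data": {"moves": [{"trans": [0, 0, 0.0007], "finger_gap": 0}, {"finger_gap": 0}]}}

```text
clock: 20.05
position: [0.4562, 0.1777, 0.0402]
ee_rot: [-0.133, 3.137, 0.001]
force: [0.5, -0.8, 11.6]
width: 0.003
gripper_force: 6.0
```

Request:
{"op": "advance", "data": {"moves": [{"trans": [0, 0, -0.01], "finger_gap": 0}, {"trans": [0, 0, -0.02], "finger_gap": 0}, {"trans": [0, 0, -0.04], "finger_gap": 0}, {"trans": [0, 0, -0.04], "finger_gap": 0}, {"finger_gap": 0}, {"finger_gap": 0}, {"finger_gap": 0}]}}

```text
clock: 20.75
position: [0.4543, 0.177, 0.1486]
ee_rot: [0.134, -3.137, 0.001]
force: [0.1, 0.1, -0.7]
width: 0.004
gripper_force: 0.0
```

```bash
python3 - <<'E'
from h import *;import cv2
d=arm.get_image("wrist");s=arm.get_image("scene")
cv2.imwrite("pics/w6.png",np.hstack([d["image"][150:390,120:440],s["image"][170:410,150:470]]))
E
```

```text
(no output)
```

View pics/w6.png

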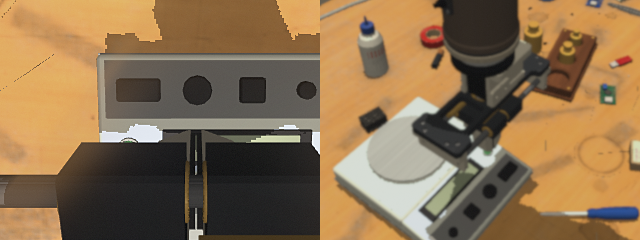

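The keys are up, the pan is empty, the weight is seated in its pocket and the robot is clear of everything.

```bash
python3 -c "
from cell import arm
print(arm.sign_off())"
```

```text
the job is handed in; nothing more can be done
None
```

The job is done and handed in at about 21 s: calibrate and then enter were pressed fully with the weight on the pan, the weight was lowered into its medium pocket, and zero was pressed with the pan empty; the power key and the other weights were not touched.

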